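# Chuck the crown bit in the bit gauge and zero its dial

## Task

Take the crown bit, the one with the blunt toothed round head, from the wooden block, and set it shank down on the floor of the gauge's open chuck before you let go of it (do not drop it in). Then turn the chuck's knurled sleeve clockwise (seen from above) until the three jaws clamp the bit firmly and hold it by themselves, and after that turn the dial's bezel until its zero mark stands at the tip of the pointer. Leave the other two bits in the block, and the small stone and the spatula where they lie.

Things in the scene. Friction and masses are not known exactly. Their poses are not given: they have to be found in the camera images.
- fixture: the bit gauge, fixed to the bench: grey base plate 110 x 250 x 16 mm, origin at the centre of its underside. The chuck's upright axis is at x 0, y -65 mm of it, the dial's upright axis at x 0, y +65 mm; the housing between them is 42 mm high. Its yaw varies, and gauge and block may swap sides of the bench
- chuck_floor (a point): centre of the chuck's flat floor, 46 mm above the bench, on the chuck's axis; the bit stands on it. Clear opening between the open jaws is 30 mm or more across; z up
- sleeve_grip (a point): on the chuck's axis, 80 mm above the bench (10 mm below the sleeve's top): height at which to grip the sleeve, a knurled steel ring 56 mm across, from 48 to 90 mm above the bench, over a dark body 68 mm across that reaches 46 mm. A seated crown bit stands 34 mm above the sleeve's top
- sleeve (a joint): turn of the chuck sleeve, rad: 0 fully open, grows clockwise seen from above, as the jaws close 4.5 mm each per rad (jaw faces are 17.5 mm from the axis at 0). They touch a 22 mm shank at about 1.45; clamping takes 0.1 to 0.25 more. Stiff: it takes 0.3 N m to turn and stays where it is left
- jaw0: one of the chuck's three steel jaws inside the sleeve, 6.5 x 16 x 38 mm, top at 88 mm above the bench; origin on the chuck's axis, 48 mm above the bench, and slides with the jaw (up to 8 mm off the axis) as it closes
- jaw1: the second jaw, as jaw0, 120 degrees round
- jaw2: the third jaw, as jaw0, 240 degrees round
- bezel_grip (a point): on the dial's axis, 78 mm above the bench (8 mm below the bezel's top): height at which to grip the bezel, a dark knurled ring 60 mm across, from 62 to 86 mm above the bench, on a pedestal 52 mm across
- bezel (a joint): turn of the dial's bezel (white face and zero mark turn with it), rad, grows counter-clockwise seen from above, range -3 to 3; at 0 the zero mark lies towards +x of the fixture. Stays where it is left
- pointer (a joint): angle of the dial's pointer, rad, same sense and zero as the bezel's: the dial reads zero when bezel equals pointer. The sleeve drives it (-0.8 rad per rad of sleeve); it is recessed in the bezel and cannot be pushed
- zero_mark (a point): the zero mark on the white face: one broad black bar (8 x 4.5 mm, all other marks are thin) with a white pip beyond it on the rim; this point is on the bar 20 mm from the dial's axis, 82 mm above the bench
- pointer_tip (a point): tip of the thin black pointer, 20 mm from the dial's axis, 82 mm above the bench; the pointer's short tail carries a small disc
- block: wooden block 75 x 200 x 40 mm, fixed; origin at the centre of its underside. Three holes 28 mm deep (24 mm wide) at x 0, y -75, 0, +75 mm hold the three bits upright, in any order
- crown_bit: steel crown bit, 220 g: round shank 22 mm across and 46 mm long, round head 30 mm across from 46 to 75 mm with a ring of eight blunt teeth up to 78 mm. Stands upright; origin at the centre of the shank's lower end, z along the bit towards the head
- point_bit: steel bit with a pointed conical head, 90 mm tall, same shank and origin; leave it
- flat_bit: steel bit with a flat blade head 9 x 36 mm, 88 mm tall, same shank and origin; leave it
- rock_c: the small stone: a broken grey lump on the robot's side of the spatula, 70 x 60 x 45 mm, a bystander; origin at the centre of its underside
- spatula: spatula, 200 mm, lying between gauge and block, a bystander; origin at the middle of its underside

How it is judged:
By the outcome, as a careful person would: the job done as asked, in the order asked, and still so for the second after the job is handed in, with the robot touching nothing.
It also fails if it takes over 62 s, if anything falls off the work surface, if the arm or the gripper's body presses on something with over 40 N, if the wrist force passes 120 N, or if a joint passes its speed limit or range.

## Robot

A 6-joint arm with a two-finger parallel gripper is mounted at the origin on the work surface. World frame = base frame: x ahead of the robot, y to its left, z up, the work surface at z = 0. Lengths are in mm, angles in degrees, forces in N, time in s.
With the tool pointing down it reaches from about 300 to 850 mm from the base axis. Payload 4.2 kg.
Tool frame: the origin (TCP) lies midway between the tips of the shut fingers; the grasp point (between the pads) lies 19 mm behind it; z points along the fingers, y is the line along which they close (so a half turn about z gives the same grasp; the last joint's range is limited). The gripper opens to 91 mm and grips with 3 to 60 N. Pads are 32 mm wide; open, the fingers measure 118 mm over their backs; the gripper's body (76 mm by 178 mm) begins 60 mm behind the grasp point.
Start: joints at [-66.062, 18.312, 89.639, -0, 72.044, -1.146], TCP at [243.775, -520.785, 213.976] pointing down, gripper open.
Joint ranges: [-177.97, 177.97], [-48.28, 115.42], [12.27, 149.76], [-77.06, 257.06], [2.81, 150.46], [-146.56, 146.56]. Speed limits (degrees/s): [147.25, 147.25, 180, 180, 180, 180].

## Interface

Orientations are given as [roll, pitch, yaw] about the fixed x, y, z axes, in that order (R = Rz(yaw) Ry(pitch) Rx(roll)).
In Python, from workcell import env gives the robot as it stands.
- The arm moves only by the tool send_rows, never from a script. Its argument "steps" is a list that holds one entry, the list of rows, each a list of 5 numbers: the shift along the tool's x, y, z scaled (see below), then the turn about the tool's z scaled (see below), then the opening, from 0 (shut) to 1 (fully open). In form: [[[dx, dy, dz, yaw, fingers], ...]]. A call has 1 to 5 rows; each row shifts and turns the commanded pose from where the row before left it, along the tool's axes as they then stand; what a row does not reach is not made up. The controller multiplies each number of a shift by 0.04 m and each number of a turn by 0.12 rad. A row lasts 1/12 s, in which the tool goes at most 41.7 mm and 7.16 degrees, less where a joint would pass 70% of its speed; a pose out of reach is approached as far as the arm can. A call with a number of a shift or a turn outside -1 to 1 is refused whole. A call with a gripper value outside its range is refused whole. The fingers move at their own pace and stop on an object; "squeeze" is the grip in N (left out, the last holds). Time passes only in rows, so rows that do not move let the fingers close. It gives the time, the measured TCP pose, the force, the opening and the grip force at its end, in the units of the state.
- env.state(): the state, without advancing time (a new reading comes with each control period).
- env.grab_frame(name): name is "scene" or "top" or "wrist"; returns a dict with "pixels" (420x560x3 uint8, red, green, blue), "depth" (420x560 float32, mm along the optical axis (not along the pixel's ray), 0 where there is no reading), "intrinsics" (3x3 intrinsics, pixels), "cam_to_world" (4x4, takes a point from camera to world coordinates). Camera axes: x right, y down, z forward; pixel columns grow to the right and rows downward; lengths in mm; the calibration is good to about 2 mm. A picture is of the moment at which its call begins.
- env.job_done(): hands the job in; it is judged then, once.
The state is a dict: "time_s": time; "qpos": joint angles; "qvel": joint speeds; "effort": joint torques, N m; "ee_pos": TCP position; "ee_rot": TCP orientation; "force": force on the tool from outside, world axes, zero at the start; "torque": the same for the moment, N m; "gripper_width": finger opening in mm; "gripper_force": force on a finger pad.
Only numpy, scipy, OpenCV 4.12 (cv2) and the standard library are available. Lean on these libraries where they do the work, as an engineer would, in place of code of your own. Each camera call takes 0.05 s, during which the arm holds its last target. There are 200 camera calls.

## Working session

There is one attempt and no reset: what is moved stays moved. The work goes in short steps, Python scripts to look and compute and a tool call to move; the robot and the scene stay as the last step left them, time stands still between calls to the robot, and variables do not carry over. Pictures are saved under pics/ and viewed, at most 10 in all, crops included, and the job is handed in when it is done.

Besides the shell and the picture viewer there is one more tool, called as name([rows], argument=value, ...), one row to a line, values as JSON. send_rows: Moves the arm, as the interface text tells. Shifts and turns lie within -1 to 1; 1 stands for 0.04 m of shift or 0.12 rad of turn. Its arguments: {"type":"object","properties":{"steps":{"type":"array"},"squeeze":{"type":"number"}},"required":["steps"]}

```bash
mkdir -p pics; ls; cat > h.py <<'E'
import numpy as np, cv2, sys
from workcell import env
def grab(n,save=None):
    f=env.grab_frame(n); 
    if save: cv2.imwrite('pics/'+save,f['pixels'][:,:,::-1])
    return f
def cloud(f):
    K=np.array(f['intrinsics']);T=np.array(f['cam_to_world']);d=f['depth']
    v,u=np.mgrid[:d.shape[0],:d.shape[1]]
    p=np.stack([(u-K[0,2])/K[0,0]*d,(v-K[1,2])/K[1,1]*d,d],-1)
    w=p@T[:3,:3].T+T[:3,3]; w[d==0]=np.nan
    return w
def ray(f,uv,z):
    K=np.array(f['intrinsics']);T=np.array(f['cam_to_world'])
    d=T[:3,:3]@np.linalg.solve(K,[uv[0],uv[1],1.]);o=T[:3,3]
    return o+d*(z-o[2])/d[2]
E
python3 - <<'E'
from h import *
import pickle
a=grab('top','top1.png');b=grab('scene','scene1.png')
pickle.dump((a,b),open('f1.pkl','wb'))
print(env.state()); print(a['cam_to_world'],b['cam_to_world'],a['intrinsics'])
E
```

```text
pics
{'time_s': 0.1, 'qpos': array([-6.60628190e+01,  1.83472322e+01,  8.96990772e+01,  1.35024409e-03,
        7.20437382e+01, -1.14664642e+00]), 'qvel': array([-0.04186931, -0.01645867, -0.08859136,  0.01069804,  0.04424937,
        0.02818892]), 'effort': array([ 4.24432155e-04, -4.13334274e+01, -2.32510078e+01,  7.29615055e-02,
        4.21747752e-02, -6.17740261e-05]), 'ee_pos': array([ 243.58644547, -520.36025449,  213.21412749]), 'ee_rot': array([-1.79909996e+02, -3.08554267e-03,  2.50834077e+01]), 'force': array([0.56923175, 0.48086686, 0.6594497 ]), 'torque': array([ 0.02523487, -0.00878451,  0.038036  ]), 'gripper_force': 0.0, 'gripper_width': 91.33573571023256}
[[-2.43903730e-02 -9.82843851e-01  1.82819787e-01  3.51572671e+02]
 [-9.99337254e-01  2.89133095e-02  2.21150025e-02 -8.16608633e+00]
 [-2.70215193e-02 -1.82159231e-01 -9.82897681e-01  1.03716493e+03]
 [ 0.00000000e+00  0.00000000e+00  0.00000000e+00  1.00000000e+00]] [[-7.82100189e-01  3.72377359e-01 -4.99654277e-01  9.16538966e+02]
 [ 6.23031857e-01  4.83059286e-01 -6.15211371e-01  4.62583268e+02]
 [ 1.22718527e-02 -7.92457462e-01 -6.09803716e-01  5.14010372e+02]
 [ 0.00000000e+00  0.00000000e+00  0.00000000e+00  1.00000000e+00]] [[412.08597415   0.         275.92959938]
 [  0.         412.08597415 207.47744748]
 [  0.           0.           1.        ]]
```

View pics/top1.png

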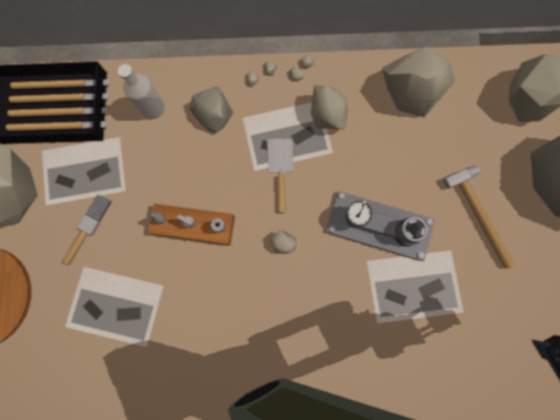

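View pics/scene1.png

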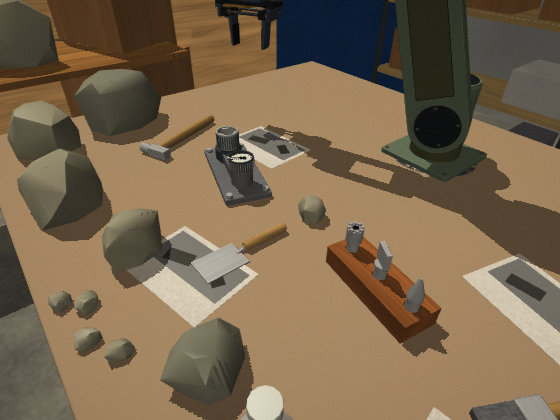

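The top view shows the block at about (192,224), with the crown bit at its right end (217,226). The gauge is at (381,226), with the dial at (359,214) and the chuck at (413,230). In the scene view the crown bit is at (355,235), the chuck at (228,138) and the dial at (240,165).

```bash
python3 - <<'E'
from h import *
import pickle
a,b=pickle.load(open('f1.pkl','rb'))
A,B=cloud(a),cloud(b)
for n,uv in dict(crown=(217,226),chuck=(413,230),dial=(359,214),flat=(187,222),point=(158,218)).items():
    p=ray(a,uv,80)[:2]
    for nm,C in (('top',A),('scene',B)):
        m=np.hypot(C[...,0]-p[0],C[...,1]-p[1])<45
        q=C[m]; hi=q[q[:,2]>(60 if n not in('chuck',) else 75)]
        if len(hi)<5: print(n,nm,len(hi));continue
        c,r=cv2.minEnclosingCircle(hi[:,:2].astype(np.float32))
        print(n,nm,p.round(),len(hi),'zpct',np.percentile(hi[:,2],[5,50,95]).round(1),'circ',np.round(c,1),round(r,1),'med',np.median(hi[:,:2],0).round(1))
# block top / base plate orientation by color
hsv=cv2.cvtColor(a['pixels'],cv2.COLOR_RGB2HSV)
px=a['pixels'].astype(int)
m=(np.abs(A[...,2]-40)<8)&(np.hypot(A[...,0]-ray(a,(192,224),40)[0],A[...,1]-ray(a,(192,224),40)[1])<120)
print('block',cv2.minAreaRect(A[m][:,:2].astype(np.float32)),np.median(A[m][:,2]))
m=(np.abs(A[...,2]-16)<6)&(np.hypot(A[...,0]-ray(a,(381,226),16)[0],A[...,1]-ray(a,(381,226),16)[1])<150)
print('plate',cv2.minAreaRect(A[m][:,:2].astype(np.float32)),np.median(A[m][:,2]))
big=np.hstack([cv2.resize(a['pixels'][190:265,320:440],None,fx=4,fy=4,interpolation=cv2.INTER_CUBIC)[:, :, ::-1]])
cv2.imwrite('pics/gauge.png',big)
E
```

```text
crown top [489. 153.] 153 zpct [68.8 87.6 92.5] circ [492.3 152.8] 15.1 med [490.5 151. ]
crown scene [489. 153.] 355 zpct [62.4 84.3 90.7] circ [493.9 150. ] 16.0 med [501.  153.4]
chuck top [ 467. -303.] 294 zpct [76.6 87.4 91.5] circ [ 468.6 -303.1] 29.0 med [ 467.  -301.3]
chuck scene [ 467. -303.] 267 zpct [76.7 84.8 90.3] circ [ 471.1 -305.7] 29.5 med [ 471.6 -302.6]
dial top [ 508. -181.] 561 zpct [76.  80.6 86.9] circ [ 510.5 -180.5] 31.1 med [ 510.  -179.6]
dial scene [ 508. -181.] 502 zpct [65.8 79.9 86. ] circ [ 512.3 -182.6] 31.8 med [ 517.1 -175.5]
flat top [501. 224.] 125 zpct [ 63.5  90.1 102.1] circ [503.8 226.4] 17.9 med [502.6 224.7]
flat scene [501. 224.] 393 zpct [ 62.8  84.  100.2] circ [507.3 223.4] 18.9 med [511.8 225.4]
point top [512. 294.] 101 zpct [64.3 78.2 99.5] circ [516.7 300.1] 13.1 med [513.5 295.8]
point scene [512. 294.] 343 zpct [61.7 76.2 97.3] circ [519.2 297.8] 12.8 med [524.3 300. ]
block ((504.6196594238281, 227.163330078125), (201.09423828125, 75.6319808959961), 80.47650909423828) 40.2304566382478
plate ((489.6219177246094, -241.5974578857422), (250.07662963867188, 110.63005065917969), 71.6121826171875) 15.62867151213851
```

send_rows([
  [[0,0,0,-1,1],[0,0,0,-1,1],[0,0,0,-1,1],[0,0,0,-1,1],[0,0,0,-1,1]],
])

```text
time_s: 0.52
ee_pos: [243.7, -520.5, 213.5]
ee_rot: [-180.0, -0.0, 59.8]
force: [-1.1, 0.2, -0.0]
gripper_width: 91.3
gripper_force: 0.0
```

send_rows([
  [[0,0,0,-1,1],[0,0,0,-1,1],[0,0,0,-1,1],[0,0,0,0,1],[0,0,0,0,1]],
])

```text
time_s: 0.93
ee_pos: [243.7, -520.6, 213.6]
ee_rot: [-180.0, -0.0, 79.9]
force: [-0.3, 0.7, -0.3]
gripper_width: 91.5
gripper_force: 0.0
```

send_rows([
  [[0.5,0.1,0,0,1],[0.8,0.15,0,0,1],[0.8,0.15,0,0,1],[0.8,0.15,0,0,1],[0.8,0.15,0,0,1]],
])

```text
time_s: 1.35
ee_pos: [297.0, -378.4, 213.8]
ee_rot: [-180.0, -0.0, 79.9]
force: [0.2, -0.1, 0.8]
gripper_width: 91.3
gripper_force: 0.0
```

send_rows([
  [[0.8,0.15,0,0,1],[0.8,0.15,0,0,1],[0.8,0.15,0,0,1],[0.8,0.15,0,0,1],[0.8,0.15,0,0,1]],
])

```text
time_s: 1.77
ee_pos: [354.1, -225.8, 214.0]
ee_rot: [180.0, 0.0, 79.9]
force: [0.2, -0.6, 0.6]
gripper_width: 91.1
gripper_force: 0.0
```

send_rows([
  [[0.8,0.15,0,0,1],[0.8,0.15,0,0,1],[0.8,0.15,0,0,1],[0.8,0.15,0,0,1],[0.8,0.15,0,0,1]],
])

```text
time_s: 2.18
ee_pos: [411.2, -73.3, 214.1]
ee_rot: [180.0, 0.0, 79.9]
force: [0.4, -0.5, 0.4]
gripper_width: 91.1
gripper_force: 0.0
```

send_rows([
  [[0.8,0.15,0,0,1],[0.8,0.15,0,0,1],[0.8,0.15,0,0,1],[0.4,0.1,0,0,1],[0,0,0,0,1]],
])

```text
time_s: 2.6
ee_pos: [453.1, 34.3, 213.8]
ee_rot: [180.0, -0.1, 80.2]
force: [0.2, -0.1, -0.4]
gripper_width: 91.2
gripper_force: 0.0
```

```bash
cat >> h.py <<'E'
def circ(C,p,R,zlo,zhi):
    m=(np.hypot(C[...,0]-p[0],C[...,1]-p[1])<R)&(C[...,2]>zlo)&(C[...,2]<zhi)
    q=C[m]
    if len(q)<5: return len(q)
    c,r=cv2.minEnclosingCircle(q[:,:2].astype(np.float32))
    return len(q),np.percentile(q[:,2],[5,50,95]).round(1),np.round(c,1),round(r,1)
def go(dst,yaw=None):
    s=env.state();p=np.array(s['ee_pos']);y=s['ee_rot'][2];t=np.radians(y)
    d=np.array(dst)-p
    print('now',p.round(1),s['ee_rot'].round(1),'q6',s['qpos'][5].round(1),'F',s['force'].round(1),'M',s['torque'].round(2),'w',round(s['gripper_width'],1),s['gripper_force'])
    print('units',np.round([(d[0]*np.cos(t)+d[1]*np.sin(t))/40,(d[0]*np.sin(t)-d[1]*np.cos(t))/40,-d[2]/40],3), 'turn',None if yaw is None else round(np.radians(y-yaw)/.12,2))
E
python3 - <<'E'
from h import *
w=grab('wrist','w1.png');C=cloud(w)
print(np.array(w['cam_to_world']).round(2))
print(circ(C,(492,153),35,60,110),circ(C,(492,153),35,80,110))
go((492.3,152.8,150))
E
```

```text
[[ 9.9000e-01 -1.7000e-01 -4.0000e-02  4.6583e+02]
 [-1.7000e-01 -9.6000e-01 -2.4000e-01  1.0191e+02]
 [ 0.0000e+00  2.4000e-01 -9.7000e-01  3.8471e+02]
 [ 0.0000e+00  0.0000e+00  0.0000e+00  1.0000e+00]]
(1360, array([73.8, 87.7, 91.4]), array([494.6, 149.8]), 15.0) (1254, array([85.9, 87.9, 91.5]), array([494.9, 149.8]), 14.9)
now [452.2  32.7 213.7] [-180.     0.    80.1] q6 12.6 F [-0.2  0.1 -0.1] M [ 0.02 -0.04 -0.05] w 91.4 0.0
units [3.129 0.474 1.593] turn None
```

View pics/w1.png

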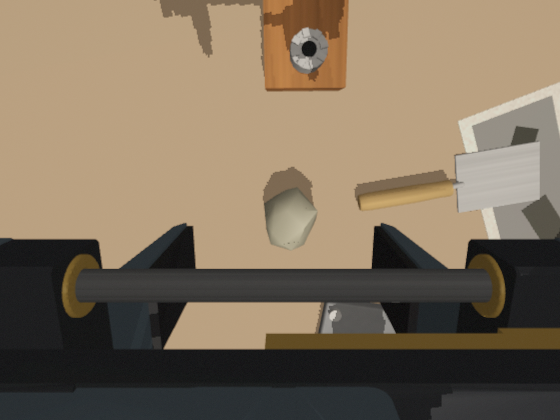

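The wrist view shows the crown bit's toothed head at (309,49), at the near end of the block. The stone is at (290,218).

send_rows([
  [[0.6,0.1,0.3,0,1],[0.6,0.1,0.3,0,1],[0.6,0.1,0.3,0,1],[0.6,0.1,0.3,0,1],[0.6,0.1,0.3,0,1]],
])

```text
time_s: 3.07
ee_pos: [492.3, 145.9, 153.5]
ee_rot: [180.0, 0.0, 79.9]
force: [0.2, -0.6, -0.4]
gripper_width: 90.9
gripper_force: 0.0
```

send_rows([
  [[0,0,0,0,1],[0,0,0,0,1]],
])

```text
time_s: 3.23
ee_pos: [491.8, 145.7, 153.1]
ee_rot: [-179.9, 0.1, 80.1]
force: [0.2, -0.8, 0.4]
gripper_width: 91.1
gripper_force: 0.0
```

```bash
python3 - <<'E'
from h import *
w=grab('wrist','w2.png');C=cloud(w)
print(circ(C,(493,151),30,60,110),circ(C,(493,151),30,80,110))
go((493.7,150.5,61),80.5)
E
```

```text
(1643, array([69.5, 87.7, 91.3]), array([494.8, 150.3]), 14.9) (1459, array([85.7, 87.9, 91.4]), array([494.8, 150.2]), 14.9)
now [491.9 145.2 153.8] [-1.799e+02  1.000e-01  8.000e+01] q6 25.2 F [ 0.7 -0.6 -0.4] M [-0.01 -0.07  0.  ] w 91.0 0.0
units [0.138 0.021 2.319] turn -0.07
```

send_rows([
  [[0.15,0.03,0.3,0,1],[0,0,0.6,0,1],[0,0,0.6,0,1],[0,0,0.5,0,1],[0,0,0.3,0,1]],
])

```text
time_s: 3.7
ee_pos: [493.4, 150.0, 60.9]
ee_rot: [-179.9, 0.1, 79.9]
force: [0.0, -1.3, 0.1]
gripper_width: 91.0
gripper_force: 0.0
```

send_rows([
  [[0,0,0,0,1],[0,0,0,0,0],[0,0,0,0,0],[0,0,0,0,0],[0,0,0,0,0]],
], squeeze=25)

```text
time_s: 4.12
ee_pos: [495.3, 152.0, 63.2]
ee_rot: [179.9, -0.1, 80.1]
force: [-1.0, 0.1, 0.4]
gripper_width: 67.3
gripper_force: 0.0
```

send_rows([
  [[0,0,0,0,0],[0,0,0,0,0],[0,0,0,0,0],[0,0,0,0,0],[0,0,0,0,0]],
])

```text
time_s: 4.53
ee_pos: [494.5, 152.2, 61.9]
ee_rot: [180.0, 0.0, 80.1]
force: [-0.0, -0.8, -0.6]
gripper_width: 34.5
gripper_force: 0.0
```

send_rows([
  [[0,0,0,0,0],[0,0,0,0,0],[0,0,0,0,0],[0,0,0,0,0],[0,0,0,0,0]],
])

```text
time_s: 4.95
ee_pos: [494.5, 152.1, 61.9]
ee_rot: [-180.0, 0.0, 80.1]
force: [-0.1, -0.1, -0.0]
gripper_width: 29.4
gripper_force: 25.0
```

send_rows([
  [[0,0,-0.2,0,0],[0,0,-0.4,0,0],[0,0,-0.5,0,0],[0,0,-0.5,0,0],[0,0,-0.5,0,0]],
])

```text
time_s: 5.37
ee_pos: [494.2, 152.0, 147.0]
ee_rot: [-180.0, 0.0, 80.1]
force: [-0.7, 0.4, -2.8]
gripper_width: 29.3
gripper_force: 25.0
```

send_rows([
  [[0,0,-0.6,0,0],[0,0,-0.6,0,0],[0,0,-0.6,0,0],[0,0,-0.4,0,0],[0,0,0,0,0]],
])

```text
time_s: 5.78
ee_pos: [496.4, 152.6, 237.9]
ee_rot: [179.6, -0.2, 80.1]
force: [1.1, 0.7, -1.0]
gripper_width: 29.3
gripper_force: 25.0
```

```bash
python3 - <<'E'
from h import *
w=grab('wrist','w3.png');C=cloud(w)
s=env.state();p=s['ee_pos']
print(circ(C,p,30,p[2]+20,p[2]+60), circ(C,p,30,p[2]-60,p[2]-5),circ(C,p,13,p[2]-60,p[2]+50))
b=grab('scene');B=cloud(b)
for lo,hi in((-52,-42),(-40,-10),(0,15),(15,30)):print(lo,circ(B,p,25,p[2]+lo,p[2]+hi))
go((469.1,-303.3,200))
E
```

```text
(4311, array([258.1, 270.4, 293.9]), array([496.2, 157.6]), 27.2) (473, array([191.3, 206.4, 220.1]), array([497.8, 153.8]), 10.5) (1670, array([196.1, 258.4, 267.2]), array([495.3, 152.3]), 13.0)
-52 (53, array([186.4, 189.8, 193. ]), array([496.6, 151.3]), 10.4)
-40 (245, array([197.4, 211. , 224.4]), array([496.7, 150.2]), 11.3)
0 (221, array([236.2, 243.2, 250.1]), array([498.2, 155.9]), 24.5)
15 (259, array([251.9, 260.4, 264.9]), array([496.5, 154.2]), 24.3)
now [494.3 152.  233.9] [180.    0.   80.1] q6 25.7 F [ 0.9 -0.1 -3.2] M [-0.01 -0.08 -0.01] w 29.2 24.979568123817444
units [-11.32    1.34    0.847] turn None
```

send_rows([
  [[-0.4,0,0,0,0],[-0.7,0.1,0,0,0],[-0.8,0.1,0,0,0],[-0.8,0.1,0,0,0],[-0.8,0.1,0,0,0]],
])

```text
time_s: 6.3
ee_pos: [484.7, 10.2, 231.9]
ee_rot: [-179.8, 0.1, 80.1]
force: [0.4, 0.5, -3.8]
gripper_width: 29.4
gripper_force: 25.0
```

send_rows([
  [[-0.8,0.1,0,0,0],[-0.8,0.1,0,0,0],[-0.8,0.1,0,0,0],[-0.8,0.1,0,0,0],[-0.8,0.1,0,0,0]],
])

```text
time_s: 6.72
ee_pos: [476.8, -150.8, 231.9]
ee_rot: [-179.8, -0.0, 80.1]
force: [-0.2, -0.7, -3.1]
gripper_width: 29.2
gripper_force: 25.0
```

send_rows([
  [[-0.8,0.1,0,0,0],[-0.8,0.1,0,0,0],[-0.8,0.1,0,0,0],[-0.8,0.1,0,0,0],[-0.8,0,0,0,0]],
])

```text
time_s: 7.13
ee_pos: [465.7, -311.1, 231.6]
ee_rot: [-179.8, -0.1, 80.1]
force: [0.2, 0.0, -2.1]
gripper_width: 29.4
gripper_force: 25.0
```

send_rows([
  [[-0.7,0,0,0,0],[-0.5,0,0,0,0],[-0.1,0,0,0,0],[0,0,0,0,0],[0,0,0,0,0]],
])

```text
time_s: 7.55
ee_pos: [457.1, -360.2, 232.5]
ee_rot: [-179.9, -0.1, 80.1]
force: [1.0, 0.3, -2.9]
gripper_width: 29.5
gripper_force: 25.0
```

```bash
python3 - <<'E'
from h import *
w=grab('wrist','w4.png');C=cloud(w)
print('chuck',circ(C,(470,-303),40,75,96),'dial',circ(C,(511,-180),40,70,96))
a=grab('top');A=cloud(a);b=grab('scene');B=cloud(b)
print(circ(B,(470,-303),40,75,96))
p=env.state()['ee_pos']
print('bit',circ(B,p,20,p[2]-52,p[2]-15),circ(C,p,20,p[2]-52,p[2]-15))
go((469.1,-303.3,200))
E
```

```text
chuck (1539, array([80.5, 89.1, 90.9]), array([ 471.5, -306.8]), 28.8) dial (681, array([71.6, 81.4, 86.7]), array([ 509.6, -201.2]), 24.5)
(276, array([76.2, 84.7, 90.1]), array([ 471. , -306.1]), 29.9)
bit (132, array([185.4, 201.3, 217.5]), array([ 458.2, -360. ]), 11.4) (476, array([185.9, 201. , 214.6]), array([ 458.1, -359.2]), 10.6)
now [ 457.8 -359.8  233.7] [-180.    -0.    80.2] q6 -29.5 F [ 0.   0.2 -2.1] M [ 0.01 -0.1   0.02] w 29.3 24.97988998889923
units [1.441 0.037 0.842] turn None
```

View pics/w4.png

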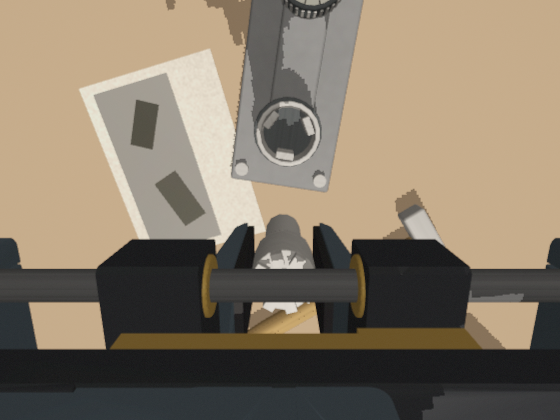

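The wrist view shows the bit hanging straight in the fingers. The chuck is open at (288,132) with its three jaws pulled back.

send_rows([
  [[0.3,0.02,0.3,0,0],[0.4,0.02,0.4,0,0],[0.4,0.03,0.5,0,0],[0.28,0.03,0.4,0,0],[0,0,0.1,0,0]],
])

```text
time_s: 8.12
ee_pos: [470.1, -303.6, 163.5]
ee_rot: [-179.7, -0.2, 80.3]
force: [-0.5, -0.6, -2.6]
gripper_width: 29.6
gripper_force: 25.0
```

send_rows([
  [[0,0,0,0,0],[0,0,0,0,0]],
])

```text
time_s: 8.28
ee_pos: [471.6, -307.9, 166.8]
ee_rot: [179.9, 0.1, 80.1]
force: [-0.4, 0.4, -1.3]
gripper_width: 29.3
gripper_force: 25.0
```

```bash
python3 - <<'E'
from h import *
w=grab('wrist','w5.png');C=cloud(w)
b=grab('scene','s5.png');B=cloud(b)
p=env.state()['ee_pos']
print('chuck',circ(C,(471,-306),36,75,93),circ(B,(471,-306),36,75,93))
print('bit',circ(B,p,20,p[2]-52,p[2]-15),circ(C,p,20,p[2]-52,p[2]-15))
go((471,-306,100))
E
```

```text
chuck (1781, array([77.6, 88.6, 90.8]), array([ 471.7, -306.2]), 28.6) (276, array([76.1, 84.6, 89.9]), array([ 471.3, -304.9]), 29.5)
bit (121, array([119.6, 135.3, 150.3]), array([ 473.1, -308.3]), 11.2) (475, array([120.3, 135.1, 148.5]), array([ 472.8, -307.3]), 10.6)
now [ 471.8 -308.5  167.3] [1.799e+02 1.000e-01 8.010e+01] q6 -24.4 F [ 0.  -0.1 -1.4] M [-0.06 -0.07  0.  ] w 29.2 24.979175627231598
units [ 0.058 -0.03   1.684] turn None
```

send_rows([
  [[0.05,-0.04,0.2,0,0],[0,0,0.3,0,0],[0,0,0.4,0,0],[0,0,0.4,0,0],[0,0,0.3,0,0]],
])

```text
time_s: 8.8
ee_pos: [469.3, -305.5, 100.9]
ee_rot: [-180.0, -0.0, 80.0]
force: [0.5, 0.8, -1.6]
gripper_width: 29.2
gripper_force: 25.0
```

send_rows([
  [[0,0,0,0,0],[0,0,0,0,0]],
])

```text
time_s: 8.97
ee_pos: [469.5, -305.5, 101.7]
ee_rot: [-180.0, -0.0, 80.1]
force: [-0.2, 1.1, -1.7]
gripper_width: 29.2
gripper_force: 25.0
```

send_rows([
  [[0,0,0.05,0,0],[0,0,0.05,0,0],[0,0,0,0,0],[0,0,0,0,0]],
])

```text
time_s: 9.3
ee_pos: [470.1, -305.4, 98.4]
ee_rot: [179.9, 0.0, 80.1]
force: [0.5, -0.8, -1.6]
gripper_width: 29.7
gripper_force: 25.0
```

send_rows([
  [[0,0,0.03,0,0],[0,0,0,0,0],[0,0,0,0,0]],
])

```text
time_s: 9.55
ee_pos: [469.9, -305.3, 96.8]
ee_rot: [180.0, 0.0, 80.1]
force: [0.3, -0.4, -1.7]
gripper_width: 29.1
gripper_force: 25.0
```

send_rows([
  [[0,0,0.03,0,0],[0,0,0,0,0],[0,0,0,0,0]],
])

```text
time_s: 9.8
ee_pos: [470.0, -305.4, 95.9]
ee_rot: [180.0, 0.0, 80.1]
force: [0.7, -0.2, 0.9]
gripper_width: 29.9
gripper_force: 25.0
```

send_rows([
  [[0,0,0.02,0,0],[0,0,0,0,0],[0,0,0,0,0]],
])

```text
time_s: 10.05
ee_pos: [470.1, -305.5, 95.8]
ee_rot: [179.9, 0.0, 80.1]
force: [-2.0, 1.1, 4.1]
gripper_width: 29.7
gripper_force: 25.0
```

send_rows([
  [[0,0,0,0,1],[0,0,0,0,1],[0,0,0,0,1],[0,0,0,0,1],[0,0,0,0,1]],
])

```text
time_s: 10.47
ee_pos: [469.8, -305.3, 94.6]
ee_rot: [-180.0, -0.0, 80.1]
force: [0.6, -0.1, 0.2]
gripper_width: 60.0
gripper_force: 0.0
```

send_rows([
  [[0,0,0,0,1],[0,0,0,0,1],[0,0,0,0,1],[0,0,0,0,1],[0,0,0,0,1]],
])

```text
time_s: 10.88
ee_pos: [469.9, -305.3, 94.7]
ee_rot: [180.0, 0.0, 80.1]
force: [-0.2, -0.6, 0.8]
gripper_width: 90.6
gripper_force: 0.0
```

```bash
python3 - <<'E'
from h import *
w=grab('wrist','w6.png');C=cloud(w)
b=grab('scene','s6.png');B=cloud(b)
print('chuck',circ(C,(471,-306),36,70,93),circ(B,(471,-306),36,75,92))
print('bit',circ(B,(471,-306),20,100,128),circ(C,(471,-306),20,95,130))
go((471,-306,61))
cv2.imwrite('pics/c6.png',np.hstack([cv2.resize(w['pixels'][:,150:430],(400,600)),cv2.resize(b['pixels'][80:230,150:250],(400,600))])[:,:,::-1])
E
```

```text
chuck (3512, array([72.6, 88. , 90.7]), array([ 471.4, -306.1]), 28.7) (230, array([76.3, 84.6, 90.2]), array([ 471.2, -305. ]), 29.8)
bit (150, array([102.1, 116.8, 124.2]), array([ 469.9, -307.3]), 15.9) (2169, array([ 98.1, 120.6, 125.1]), array([ 470.4, -307.2]), 15.2)
now [ 469.9 -305.3   94.8] [180.    0.   80.1] q6 -24.3 F [0.8 0.2 0. ] M [-0.06 -0.12 -0.04] w 91.0 0.0
units [-0.012  0.031  0.844] turn None
```

View pics/c6.png

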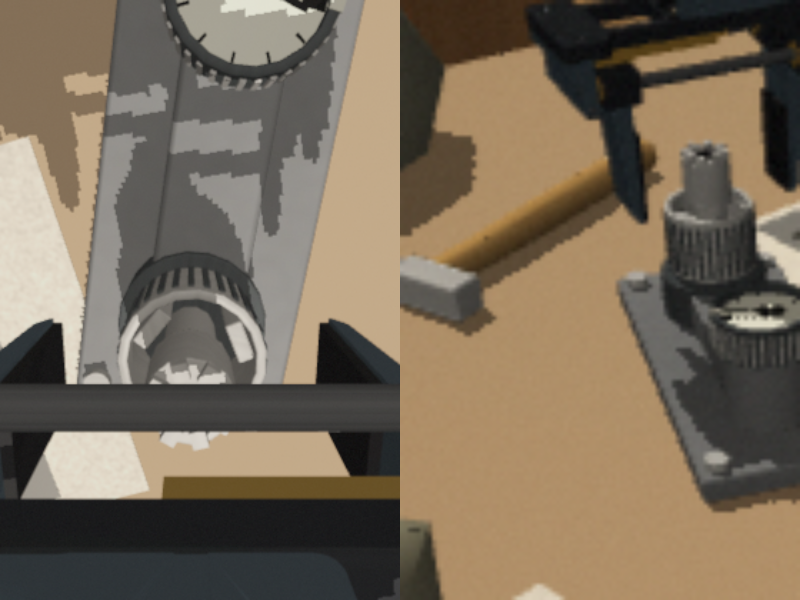

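The bit stands upright in the chuck: in the left half its head is at (185,400), inside the sleeve. The fingers are open on both sides, clear of it.

send_rows([
  [[0,0,0.2,0,1],[0,0,0.3,0,1],[0,0,0.24,0,1],[0,0,0.1,0,1],[0,0,0,0,1]],
])

```text
time_s: 11.4
ee_pos: [469.0, -304.7, 59.6]
ee_rot: [-179.8, -0.1, 80.1]
force: [-1.2, 0.1, 0.1]
gripper_width: 91.6
gripper_force: 0.0
```

send_rows([
  [[0,0,0,0,0],[0,0,0,0,0],[0,0,0,0,0],[0,0,0,0,0],[0,0,0,0,0]],
], squeeze=55)

```text
time_s: 11.82
ee_pos: [470.1, -305.5, 61.6]
ee_rot: [180.0, 0.0, 80.1]
force: [-0.4, 0.1, -0.3]
gripper_width: 60.7
gripper_force: 0.0
```

send_rows([
  [[0,0,0,0,0],[0,0,0,0,0],[0,0,0,0,0],[0,0,0,0,0]],
])

```text
time_s: 12.15
ee_pos: [470.3, -305.5, 61.5]
ee_rot: [179.9, 0.0, 80.1]
force: [1.6, 0.4, 1.3]
gripper_width: 54.8
gripper_force: 55.0
```

```bash
python3 - <<'E'
from h import *
go((471,-306,61))
E
```

```text
now [ 470.3 -305.5   61.5] [179.9   0.   80.1] q6 -24.3 F [1.6 0.4 1.3] M [ 0.01 -0.24  0.23] w 54.8 55.00034049153328
units [-0.01   0.018  0.012] turn None
```

send_rows([
  [[0,0,0,0.3,0],[0,0,0,0.6,0],[0,0,0,0.6,0],[0,0,0,0.5,0],[0,0,0,0,0]],
])

```text
time_s: 12.57
ee_pos: [470.5, -305.5, 61.5]
ee_rot: [179.9, 0.0, 66.2]
force: [2.1, -0.1, 0.4]
gripper_width: 55.0
gripper_force: 55.0
```

```bash
python3 - <<'E'
from h import *
go((471,-306,61))
E
```

```text
now [ 470.5 -305.5   61.5] [179.9   0.   66.2] q6 -10.4 F [ 2.1 -0.1  0.4] M [-0.02 -0.3  -0.29] w 55.0 55.00122958794236
units [-0.005  0.017  0.012] turn None
```

send_rows([
  [[0,0,0,0.5,0],[0,0,0,0.6,0],[0,0,0,0.6,0],[0,0,0,0.6,0],[0,0,0,0.6,0]],
])

```text
time_s: 12.98
ee_pos: [470.6, -305.6, 61.5]
ee_rot: [179.9, -0.0, 46.3]
force: [1.7, -0.0, 1.6]
gripper_width: 54.9
gripper_force: 55.0
```

send_rows([
  [[0,0,0,0.6,0],[0,0,0,0.6,0],[0,0,0,0.6,0],[0,0,0,0.6,0],[0,0,0,0.6,0]],
])

```text
time_s: 13.4
ee_pos: [470.8, -305.8, 61.5]
ee_rot: [179.9, -0.1, 25.7]
force: [2.6, -0.6, -0.4]
gripper_width: 54.8
gripper_force: 55.0
```

send_rows([
  [[0,0,0,0.6,0],[0,0,0,0.6,0],[0,0,0,0.6,0],[0,0,0,0.6,0],[0,0,0,0,0]],
])

```text
time_s: 13.82
ee_pos: [470.8, -306.0, 61.4]
ee_rot: [179.9, -0.1, 9.3]
force: [2.3, -1.8, -0.5]
gripper_width: 55.1
gripper_force: 55.0
```

```bash
python3 - <<'E'
from h import *
w=grab('wrist');C=cloud(w);B=cloud(grab('scene'))
print('bit',circ(B,(471,-306),20,100,128),circ(C,(471,-306),20,95,130))
go((471,-306,61))
E
```

```text
bit (82, array([102.3, 113.3, 122.4]), array([ 476.8, -304.2]), 12.9) (3149, array([ 98. , 121.5, 125. ]), array([ 471.9, -306.2]), 14.8)
now [ 470.8 -306.    61.5] [ 1.799e+02 -1.000e-01  9.400e+00] q6 46.4 F [ 3.8 -2.3 -0.1] M [-0.29 -0.56 -0.05] w 55.0 55.00023940578103
units [0.005 0.001 0.012] turn None
```

send_rows([
  [[0,0,0,0.4,0],[0,0,0,0.5,0],[0,0,0,0.5,0],[0,0,0,0.4,0],[0,0,0,0,0]],
])

```text
time_s: 14.33
ee_pos: [470.8, -306.1, 61.5]
ee_rot: [179.9, -0.1, -2.9]
force: [4.4, -2.5, 0.1]
gripper_width: 54.6
gripper_force: 55.0
```

```bash
python3 - <<'E'
from h import *
go((471,-306,61))
E
```

```text
now [ 470.8 -306.1   61.5] [ 1.799e+02 -1.000e-01 -2.900e+00] q6 58.8 F [ 4.4 -2.5  0.1] M [-0.37 -0.63  0.43] w 54.6 55.00238299369812
units [ 0.006 -0.003  0.011] turn None
```

send_rows([
  [[0,0,0,0.4,0],[0,0,0,0.4,0],[0,0,0,0,0]],
])

```text
time_s: 14.58
ee_pos: [470.8, -306.2, 61.5]
ee_rot: [179.9, -0.1, -8.4]
force: [4.3, -3.1, -0.6]
gripper_width: 54.8
gripper_force: 55.0
```

```bash
python3 - <<'E'
from h import *
go((471,-306,61))
E
```

```text
now [ 470.8 -306.2   61.5] [ 1.799e+02 -1.000e-01 -8.400e+00] q6 64.3 F [ 4.3 -3.1 -0.6] M [-0.38 -0.74  0.7 ] w 54.8 55.0021593645215
units [ 0.005 -0.006  0.012] turn None
```

send_rows([
  [[0,0,0,0.3,0],[0,0,0,0.3,0],[0,0,0,0,0]],
], squeeze=60)

```text
time_s: 14.83
ee_pos: [470.8, -306.2, 61.5]
ee_rot: [179.9, -0.1, -12.4]
force: [4.5, -4.2, -0.6]
gripper_width: 54.4
gripper_force: 60.0
```

```bash
python3 - <<'E'
from h import *
go((471,-306,61))
E
```

```text
now [ 470.8 -306.2   61.5] [ 1.799e+02 -1.000e-01 -1.240e+01] q6 68.3 F [ 4.5 -4.2 -0.6] M [-0.3  -0.68  0.94] w 54.4 60.00199707224965
units [ 0.005 -0.006  0.013] turn None
```

send_rows([
  [[0,0,0,0.3,0],[0,0,0,0.2,0],[0,0,0,0,0]],
])

```text
time_s: 15.08
ee_pos: [470.8, -306.3, 61.5]
ee_rot: [179.9, -0.1, -15.8]
force: [5.0, -4.9, 0.2]
gripper_width: 54.9
gripper_force: 60.0
```

```bash
python3 - <<'E'
from h import *
go((471,-306,61))
w=grab('wrist','w7.png')
E
```

```text
now [ 470.8 -306.3   61.5] [ 1.799e+02 -1.000e-01 -1.580e+01] q6 71.7 F [ 5.  -4.9  0.2] M [-0.27 -0.69  1.19] w 54.9 60.00213788822293
units [ 0.004 -0.008  0.013] turn None
```

View pics/w7.png

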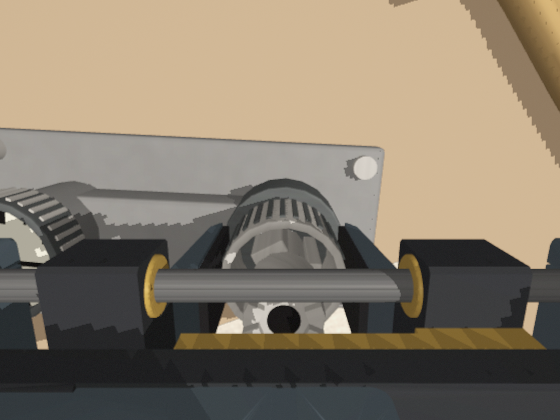

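The wrist view shows the bit's head centred at (284,320) inside the sleeve and the bezel at the left edge, around (30,240). The wrist torque has risen to 1.2 N m at about 1.67 rad, so the bit is clamped.

send_rows([
  [[0,0,0,0,1],[0,0,0,0,1],[0,0,0,0,1],[0,0,0,0,1],[0,0,0,0,1]],
])

```text
time_s: 15.55
ee_pos: [469.1, -304.9, 60.8]
ee_rot: [-180.0, 0.1, -16.2]
force: [0.4, -0.2, -0.4]
gripper_width: 85.1
gripper_force: 0.0
```

send_rows([
  [[0,0,-0.3,0,1],[0,0,-0.5,0,1],[0,0,-0.6,0,1],[0,0,-0.6,0,1],[0,0,-0.6,0,1]],
])

```text
time_s: 15.97
ee_pos: [469.3, -304.9, 166.0]
ee_rot: [-180.0, 0.1, -16.2]
force: [1.2, 0.5, -0.2]
gripper_width: 91.2
gripper_force: 0.0
```

send_rows([
  [[0,0,-0.6,0,1],[0,0,-0.6,0,1],[0,0,-0.3,0,1],[0,0,0,0,1],[0,0,0,0,1]],
])

```text
time_s: 16.38
ee_pos: [469.6, -305.1, 225.2]
ee_rot: [180.0, -0.0, -16.2]
force: [0.2, -0.2, -0.4]
gripper_width: 91.0
gripper_force: 0.0
```

```bash
python3 - <<'E'
from h import *
w=grab('wrist','w8.png');C=cloud(w);a=grab('top','t8.png');b=grab('scene');B=cloud(b)
print('bit',circ(B,(471,-306),20,100,128),circ(C,(471,-306),20,95,130),circ(cloud(a),(471,-306),20,95,130))
print('dial',circ(B,(511,-181),40,70,92),circ(C,(511,-181),40,70,92))
go((511,-181,160))
E
```

```text
bit (153, array([101.4, 117.2, 124.3]), array([ 470.4, -307. ]), 16.9) (1212, array([104.6, 121.6, 125.2]), array([ 471.1, -306.5]), 14.9) (130, array([ 98.6, 120.9, 125.5]), array([ 468.7, -302.9]), 15.1)
dial (428, array([72.6, 80.5, 85.8]), array([ 512.5, -182.4]), 31.1) (3792, array([78.1, 80.5, 86.5]), array([ 512.6, -183.9]), 30.8)
now [ 469.  -304.7  223.5] [-179.9    0.2  -16.2] q6 72.0 F [ 0.4  0.1 -0.1] M [0.05 0.03 0.04] w 91.2 0.0
units [ 0.147 -3.263  1.588] turn None
```

```bash
python3 - <<'E'
from h import *
w=grab('wrist');img=w['pixels']
K=np.array(w['intrinsics']);T=np.array(w['cam_to_world'])
c=K@(T[:3,:3].T@(np.array([512.6,-183.9,82])-T[:3,3]));c=c[:2]/c[2];print(c)
M=np.array([[.0,0,0]])
# rectified: 0.25mm/px top view of plane z=82, up=+x world, left=+y
S=6
P=[(512.6+dx,-183.9+dy) for dx,dy in((40,40),(40,-40),(-40,-40),(-40,40))]
pr=[]
for x,y in P:
    q=K@(T[:3,:3].T@(np.array([x,y,82])-T[:3,3]));pr.append(q[:2]/q[2])
H=cv2.getPerspectiveTransform(np.float32(pr),np.float32([(0,0),(480,0),(480,480),(0,480)]))
cv2.imwrite('pics/dial8.png',cv2.warpPerspective(img,H,(480,480),flags=cv2.INTER_CUBIC)[:,:,::-1])
E
```

```text
[140.91743207 188.06575708]
```

View pics/dial8.png

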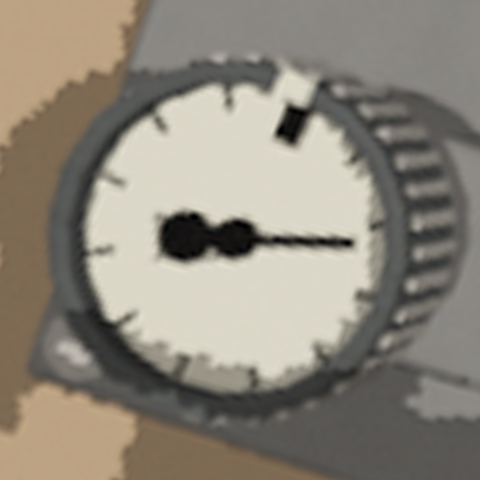

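The rectified dial view has +x up and +y to the left. It shows the hub at (235,238), the pointer tip at (352,242) and the zero bar at (292,122), so the bezel needs about 66° clockwise. I'll turn the tool back first to keep joint 6 within range.

send_rows([
  [[0.03,-0.6,0,0,1],[0.03,-0.7,0,0,1],[0.03,-0.7,0,0,1],[0.03,-0.7,0,0,1],[0.04,-0.53,0,0,1]],
])

```text
time_s: 17.0
ee_pos: [511.8, -180.9, 224.0]
ee_rot: [-180.0, 0.1, -16.1]
force: [-0.2, -0.2, 0.3]
gripper_width: 91.4
gripper_force: 0.0
```

send_rows([
  [[0,0,0.4,-0.8,1],[0,0,0.4,-0.9,1],[0,0,0.4,-0.9,1],[0,0,0.4,-0.9,1],[0,0,0.4,-0.9,1]],
])

```text
time_s: 17.42
ee_pos: [511.4, -182.6, 143.4]
ee_rot: [-179.9, 0.1, 14.4]
force: [-0.1, -0.4, 0.1]
gripper_width: 91.1
gripper_force: 0.0
```

send_rows([
  [[0,0,0,-0.9,1],[0,0,0,-0.9,1],[0,0,0,-0.9,1],[0,0,0,-0.9,1],[0,0,0,-0.9,1]],
])

```text
time_s: 17.83
ee_pos: [511.4, -182.7, 144.0]
ee_rot: [-179.9, 0.1, 45.3]
force: [-1.0, 0.2, -0.6]
gripper_width: 91.1
gripper_force: 0.0
```

send_rows([
  [[0,0,0,-0.9,1],[0,0,0,-0.4,1],[0,0,0,0,1],[0,0,0,0,1]],
])

```text
time_s: 18.17
ee_pos: [511.5, -182.8, 144.4]
ee_rot: [-179.9, 0.0, 53.9]
force: [0.9, -0.6, 0.2]
gripper_width: 91.0
gripper_force: 0.0
```

```bash
cat >> h.py <<'E'
def dial(f,c,save=None):
    K=np.array(f['intrinsics']);T=np.array(f['cam_to_world']);pr=[]
    for dx,dy in((40,40),(40,-40),(-40,-40),(-40,40)):
        q=K@(T[:3,:3].T@(np.array([c[0]+dx,c[1]+dy,82])-T[:3,3]));pr.append(q[:2]/q[2])
    H=cv2.getPerspectiveTransform(np.float32(pr),np.float32([(0,0),(480,0),(480,480),(0,480)]))
    im=cv2.warpPerspective(f['pixels'],H,(480,480),flags=cv2.INTER_CUBIC)
    if save: cv2.imwrite('pics/'+save,im[:,:,::-1])
    g=cv2.cvtColor(im,cv2.COLOR_RGB2GRAY);m=(g<70).astype(np.uint8)
    n,l,st,ce=cv2.connectedComponentsWithStats(m)
    for i in range(1,n):
        if st[i,4]>250:
            e=ce[i]; q=np.argwhere(l==i)[:,::-1]
            far=q[np.argmax(np.hypot(*(q-e).T))]
            mo=np.hypot(*(ce[i]-240))
            print(st[i],'c',e.round(1),'world',np.round([c[0]+(240-e[1])/6,c[1]+(240-e[0])/6],1),'far',far)
    return im
E
python3 - <<'E'
from h import *
w=grab('wrist');C=cloud(w)
print(circ(C,(511,-181),40,70,92))
dial(w,(512,-183),'d9.png'); go((511.3,-182.6,59))
E
```

```text
(6124, array([79. , 80.6, 86.6]), array([ 513. , -183.2]), 30.7)
[190  56  65  15 594] c [224.5  63.6] world [ 541.4 -180.4] far [190  69]
[108  87  34  25 312] c [121.4  96.6] world [ 535.9 -163.2] far [141  92]
[274  91  36  49 910] c [291.7 115.8] world [ 532.7 -191.6] far [293  91]
[ 70 107  42  55 771] c [ 90.  131.1] world [ 530.1 -158. ] far [ 81 161]
[ 216  107  189  290 4117] c [352.3 287.5] world [ 504.1 -201.7] far [335 107]
[ 57 159  24  34 338] c [ 69.  171.4] world [ 523.4 -154.5] far [ 73 192]
[ 50 187  21  29 288] c [ 60.9 201.2] world [ 518.5 -153.1] far [ 52 187]
[ 168  210  191   49 3834] c [227.9 235.2] world [ 512.8 -181. ] far [358 241]
[ 56 218  14  56 296] c [ 63.9 244. ] world [ 511.3 -153.6] far [ 68 273]
[  327   270   153   210 15507] c [427.2 408.4] world [ 483.9 -214.2] far [479 270]
now [ 511.6 -182.9  144.5] [-179.9    0.    53.9] q6 15.2 F [ 0.4 -0.2 -0.8] M [ 0.01 -0.05  0.04] w 91.4 0.0
units [ 0.    -0.01   2.138] turn None
```

send_rows([
  [[0,0,0.3,0,1],[0,0,0.5,0,1],[0,0,0.6,0,1],[0,0,0.5,0,1],[0,0,0.23,0,1]],
])

```text
time_s: 18.63
ee_pos: [510.2, -182.3, 57.4]
ee_rot: [-179.7, 0.1, 53.9]
force: [-0.6, 0.6, -0.2]
gripper_width: 91.3
gripper_force: 0.0
```

send_rows([
  [[0,0,0,0,0],[0,0,0,0,0],[0,0,0,0,0],[0,0,0,0,0],[0,0,0,0,0]],
], squeeze=30)

```text
time_s: 19.05
ee_pos: [512.0, -182.8, 61.0]
ee_rot: [180.0, -0.0, 53.9]
force: [-5.0, 5.2, 3.2]
gripper_width: 60.5
gripper_force: 3.5
```

send_rows([
  [[0,0,0,0,0],[0,0,0,0,0],[0,0,0,0,0]],
])

```text
time_s: 19.3
ee_pos: [511.9, -182.7, 61.0]
ee_rot: [180.0, -0.0, 54.0]
force: [-2.3, 1.9, 5.9]
gripper_width: 59.8
gripper_force: 30.0
```

send_rows([
  [[0,0,0,0.3,0],[0,0,0,0.6,0],[0,0,0,0.7,0],[0,0,0,0.7,0],[0,0,0,0.7,0]],
])

```text
time_s: 19.72
ee_pos: [512.0, -182.7, 61.0]
ee_rot: [180.0, -0.0, 33.1]
force: [-1.4, 1.4, 5.4]
gripper_width: 59.9
gripper_force: 30.0
```

send_rows([
  [[0,0,0,0.7,0],[0,0,0,0.7,0],[0,0,0,0.7,0],[0,0,0,0.7,0],[0,0,0,0.7,0]],
])

```text
time_s: 20.13
ee_pos: [512.0, -182.9, 61.0]
ee_rot: [180.0, -0.0, 9.0]
force: [-2.5, 1.6, 5.0]
gripper_width: 59.8
gripper_force: 30.0
```

send_rows([
  [[0,0,0,0.7,0],[0,0,0,0.7,0],[0,0,0,0.7,0],[0,0,0,0.6,0],[0,0,0,0.3,0]],
])

```text
time_s: 20.55
ee_pos: [512.0, -182.9, 61.0]
ee_rot: [180.0, -0.0, -11.5]
force: [-1.4, 0.7, 6.0]
gripper_width: 59.9
gripper_force: 30.0
```

send_rows([
  [[0,0,0,0,0],[0,0,0,0,0],[0,0,0,0,0]],
])

```text
time_s: 20.8
ee_pos: [512.0, -182.9, 61.0]
ee_rot: [180.0, -0.0, -11.4]
force: [-1.7, 0.4, 5.6]
gripper_width: 59.8
gripper_force: 30.0
```

```bash
python3 - <<'E'
from h import *
w=grab('wrist','w10.png');a=grab('scene');t=grab('top')
go((511.3,-182.6,59))
ims=[dial(f,(512,-183)) for f in (w,a)]
cv2.imwrite('pics/d10.png',cv2.resize(np.hstack(ims),(800,400))[:,:,::-1])
E
```

```text
now [ 512.  -182.9   61. ] [180.   -0.  -11.4] q6 80.5 F [-2.7  0.8  5.7] M [ 0.33  0.42 -0.11] w 60.1 30.00085925683379
units [-0.019 -0.005  0.05 ] turn None
[    0    32   480   245 33410] c [245.7 148.9] world [ 527.2 -184. ] far [479 276]
[   0  276   48   90 2169] c [ 15.4 308.6] world [ 500.6 -145.6] far [  0 365]
[   90   296   290   129 10996] c [222.4 378.8] world [ 488.9 -180.1] far [379 354]
[ 399  356   81  118 7547] c [442.2 413.7] world [ 483.1 -216.7] far [400 356]
[   0  431  245   49 6082] c [ 81.3 463. ] world [ 474.8 -156.6] far [244 479]
[     0      0    480    480 160385] c [238.8 254.2] world [ 509.6 -182.8] far [0 0]
[  214     0   266   107 13119] c [389.9  32.1] world [ 546.7 -208. ] far [214   0]
```

View pics/d10.png

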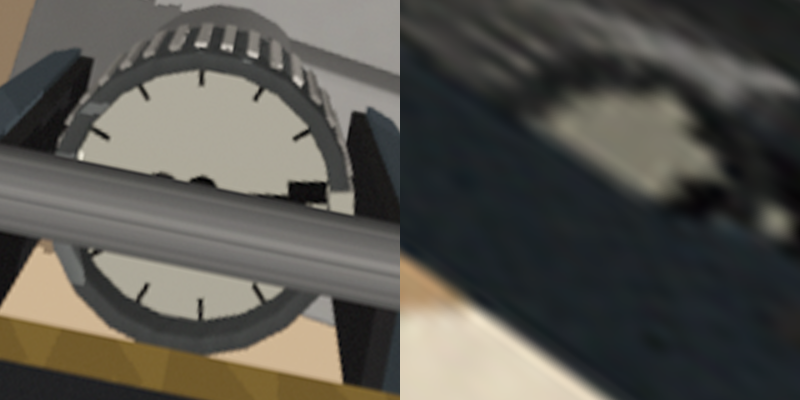

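The zero bar, at (306,192) in the left half, is at the pointer's tip near (290,198) to within a few degrees. The gripper hides part of the dial, so I'll let go and lift to measure it.

send_rows([
  [[0,0,0,0,1],[0,0,0,0,1],[0,0,0,0,1],[0,0,0,0,1],[0,0,0,0,1]],
])

```text
time_s: 21.37
ee_pos: [512.0, -183.1, 59.8]
ee_rot: [180.0, -0.0, -11.4]
force: [-0.3, 0.8, -0.4]
gripper_width: 89.9
gripper_force: 0.0
```

send_rows([
  [[0,0,-0.4,0,1],[0,0,-0.6,0,1],[0,0,-0.6,0,1],[0,0,-0.6,0,1],[0,0,-0.6,0,1]],
])

```text
time_s: 21.78
ee_pos: [511.8, -182.9, 172.9]
ee_rot: [180.0, 0.0, -11.4]
force: [0.5, -1.7, 0.2]
gripper_width: 91.2
gripper_force: 0.0
```

send_rows([
  [[-0.5,0,-0.6,0,1],[-0.5,0,-0.4,0,1],[0,0,0,0,1],[0,0,0,0,1],[0,0,0,0,1]],
])

```text
time_s: 22.2
ee_pos: [472.9, -175.1, 211.3]
ee_rot: [-180.0, 0.0, -11.4]
force: [-0.8, 0.5, 0.9]
gripper_width: 91.2
gripper_force: 0.0
```

```bash
python3 - <<'E'
from h import *
w=grab('wrist','w11.png')
go((511.3,-182.6,59))
im=dial(w,(512,-183))
cv2.imwrite('pics/d11.png',cv2.resize(im,(600,600),interpolation=cv2.INTER_CUBIC)[:,:,::-1])
E
```

```text
now [ 472.9 -175.1  210.8] [-1.80e+02  1.00e-01 -1.14e+01] q6 79.7 F [-0.  -0.1 -0.1] M [ 0.07  0.09 -0.  ] w 91.3 0.0
units [ 0.978 -0.005  3.796] turn None
[ 168  210  223   47 4371] c [254.7 234.4] world [ 512.9 -185.5] far [390 225]
[183 384 105  13 393] c [235.9 390.7] world [ 486.9 -182.3] far [183 384]
```

View pics/d11.png

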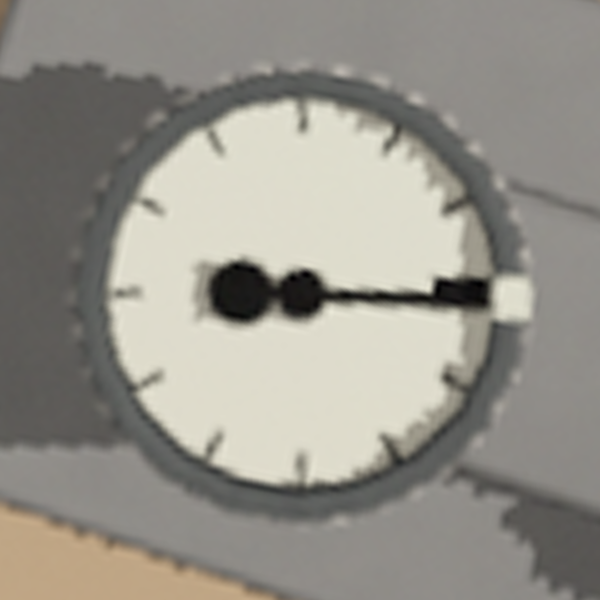

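```bash
python3 - <<'E'
from h import *
for n,dz in(('wrist',0),):
    f=grab(n);im=dial(f,(512,-183)).astype(float).mean(2)
    D=np.clip(200-im,0,None);D[D<40]=0
    ys=np.arange(480)
    def col(x,lo=200,hi=270): d=D[lo:hi,x]; return (d*ys[lo:hi]).sum()/d.sum()
    xs=np.arange(270,342); print('pointer fit',np.polyfit(xs,[col(x) for x in xs],1), [round(col(x),1) for x in (150,172,180,190,200,230,240,250,270,300,330,340,355,365,375,385)])
    # ticks opposite: top/bottom centroid, left tick
    for nm,(y0,y1,x0,x1) in dict(top=(80,108,225,260),bot=(358,380,225,260),left=(222,246,88,115),bar=(215,250,355,386)).items():
        d=D[y0:y1,x0:x1];yy,xx=np.mgrid[y0:y1,x0:x1];print(nm,round((d*xx).sum()/d.sum(),1),round((d*yy).sum()/d.sum(),1))
E
```

```text
[ 168  210  223   47 4387] c [253.7 234.3] world [ 513.  -185.3] far [390 225]
pointer fit [3.32173978e-02 2.27677612e+02] [np.float64(nan), np.float64(233.6), np.float64(233.6), np.float64(232.8), np.float64(233.2), np.float64(235.8), np.float64(234.8), np.float64(234.6), np.float64(236.8), np.float64(237.3), np.float64(238.8), np.float64(239.4), np.float64(234.1), np.float64(234.5), np.float64(234.6), np.float64(234.5)]
top 241.3 90.6
bot 239.9 371.4
left 100.3 233.3
bar 370.9 233.9<stdin>:6: RuntimeWarning: invalid value encountered in scalar divide
```

The pointer lies 1.9° below horizontal and the mark about 0.1°, so the bezel needs about 2° more clockwise. I'll grip it again and trim.

send_rows([
  [[0.5,0,0.2,0,1],[0.5,0,0.4,0,1],[0,0,0.6,0,1],[0,0,0.6,0,1],[0,0,0.6,0,1]],
])

```text
time_s: 22.72
ee_pos: [512.3, -182.9, 113.5]
ee_rot: [-180.0, 0.1, -11.3]
force: [-0.0, -0.0, 0.3]
gripper_width: 91.1
gripper_force: 0.0
```

send_rows([
  [[0,0,0.6,0,1],[0,0,0.5,0,1],[0,0,0.26,0,1],[0,0,0,0,1],[0,0,0,0,1]],
])

```text
time_s: 23.13
ee_pos: [512.2, -183.0, 61.0]
ee_rot: [-180.0, 0.1, -11.4]
force: [0.1, -0.7, 0.4]
gripper_width: 91.5
gripper_force: 0.0
```

send_rows([
  [[0,0,0,0,0],[0,0,0,0,0],[0,0,0,0,0],[0,0,0,0,0],[0,0,0,0,0]],
])

```text
time_s: 23.55
ee_pos: [512.3, -183.1, 62.2]
ee_rot: [180.0, -0.1, -11.4]
force: [-0.2, 1.2, 0.2]
gripper_width: 60.6
gripper_force: 1.6
```

send_rows([
  [[0,0,0,0,0],[0,0,0,0,0],[0,0,0,0,0],[0,0,0,0.15,0],[0,0,0,0.15,0]],
])

```text
time_s: 23.97
ee_pos: [512.3, -183.0, 62.2]
ee_rot: [180.0, -0.1, -13.5]
force: [-0.4, 0.4, 5.4]
gripper_width: 59.5
gripper_force: 30.0
```

send_rows([
  [[0,0,0,0,0],[0,0,0,0,0],[0,0,0,0,0]],
])

```text
time_s: 24.22
ee_pos: [512.3, -183.0, 62.2]
ee_rot: [-180.0, -0.1, -13.5]
force: [-1.1, 2.1, 4.9]
gripper_width: 59.8
gripper_force: 30.0
```

send_rows([
  [[0,0,0,0,1],[0,0,0,0,1],[0,0,0,0,1],[0,0,0,0,1],[0,0,0,0,1]],
])

```text
time_s: 24.63
ee_pos: [511.8, -183.0, 61.2]
ee_rot: [180.0, 0.0, -13.4]
force: [-0.0, -0.8, 0.6]
gripper_width: 89.7
gripper_force: 0.0
```

send_rows([
  [[0,0,-0.4,0,1],[0,0,-0.6,0,1],[0,0,-0.6,0,1],[0,0,-0.6,0,1],[0,0,-0.6,0,1]],
])

```text
time_s: 25.05
ee_pos: [511.7, -182.9, 174.5]
ee_rot: [180.0, 0.0, -13.4]
force: [0.1, -0.3, 0.5]
gripper_width: 91.4
gripper_force: 0.0
```

send_rows([
  [[-0.5,0,-0.6,0,1],[-0.5,0,-0.4,0,1],[0,0,0,0,1],[0,0,0,0,1],[0,0,0,0,1]],
])

```text
time_s: 25.47
ee_pos: [473.2, -173.7, 212.9]
ee_rot: [-180.0, 0.0, -13.4]
force: [0.4, 0.4, 0.2]
gripper_width: 91.2
gripper_force: 0.0
```

```bash
python3 - <<'E'
from h import *
f=grab('wrist');im=dial(f,(512,-183)).astype(float).mean(2)
D=np.clip(200-im,0,None);D[D<40]=0
ys=np.arange(480)
def col(x,lo=200,hi=270): d=D[lo:hi,x]; return (d*ys[lo:hi]).sum()/d.sum()
xs=np.arange(270,340); print('pointer',np.polyfit(xs,[col(x) for x in xs],1)[0])
for nm,(y0,y1,x0,x1) in dict(top=(80,108,220,265),bot=(358,380,220,260),left=(215,250,88,115),bar=(210,260,358,386)).items():
    d=D[y0:y1,x0:x1];yy,xx=np.mgrid[y0:y1,x0:x1];print(nm,round((d*xx).sum()/d.sum(),1),round((d*yy).sum()/d.sum(),1))
b=grab('scene','s12.png');t=grab('top','t12.png')
print('bit',circ(cloud(b),(471,-306),20,100,128),circ(cloud(t),(471,-306),20,95,130))
cv2.imwrite('pics/fin.png',np.hstack([cv2.resize(im.astype(np.uint8),(400,400)),cv2.resize(cv2.cvtColor(b['pixels'],cv2.COLOR_RGB2GRAY)[100:240,170:310],(400,400))]))
E
```

```text
[ 168  210  223   47 4376] c [254.6 235.4] world [ 512.8 -185.4] far [390 248]
pointer 0.0296257317086227
top 244.1 87.7
bot 235.2 371.3
left 98.6 228.6
bar 372.8 238.5
bit (152, array([102.1, 117.4, 124.2]), array([ 470.4, -305.6]), 16.3) 0
```

View pics/fin.png

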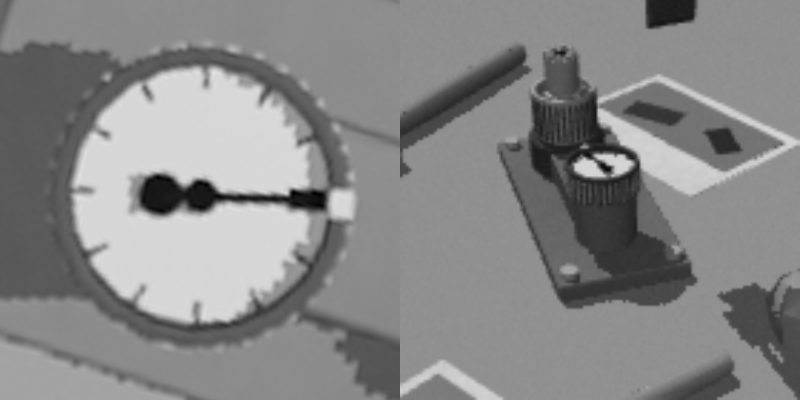

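The mark (2.0°) and the pointer (1.7–1.9°) now agree, and the bit stands clamped in the chuck with nothing touching it.

```bash
python3 -c "
from workcell import env
print(env.job_done())"
```

```text
the job is handed in; nothing more can be done
None
```

I set the crown bit on the chuck floor before letting go, clamped it by turning the sleeve to about 1.6 rad, and turned the bezel until its zero mark was within about 0.3° of the pointer; the job was handed in at about 26 s.

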